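Start up the rotary welding station

ROBOT

A 6-joint arm with a two-finger parallel gripper is mounted at the origin on the work surface. World frame = base frame: x ahead of the robot, y to its left, z up, the work surface at z = 0. Lengths are in mm, angles in rad, forces in N, time in s.
With the tool pointing down it reaches from about 350 to 875 mm from the base axis. Payload 4.2 kg.
Tool frame: the origin (TCP) lies at the very end of the fingers, on their centre line; the grasp point (between the pads) lies arm.grip_point_offset behind it (arm.grip_point_offset is the distance from the TCP to the grasp point, in mm); z points along the fingers, y is the line along which they close (so a half turn about z gives the same grasp; the last joint's range is limited). The gripper opens to 85 mm and grips with 20 to 120 N. Pads are 22 mm wide; open, the fingers measure 114 mm over their backs; the gripper's body (76 mm by 85 mm) begins 54 mm behind the grasp point. The pads swing forward as they close: fully open they stand 13 mm farther back than shut.
Start: joints at [1.547, 0.385, 0.008, 0, -1.194, -0.259], TCP at [174.371, 600.162, 231.312] pointing down, gripper open.
Joint ranges: [-3.14, 3.14], [-1.21, 2.06], [-1.07, 1.41], [-3.16, 2.05], [-2.99, -0.16], [-3.1, 3.1]. Speed limits (rad/s): [2.79, 2.79, 3.14, 3.14, 3.14, 3.14].

INTERFACE

Orientations are given as a unit quaternion [x, y, z, w].
In Python, from bench import arm, cams, ticket gives the robot as it stands.
- The arm moves only by the tool servo_tool, never from a script. Its argument "commands" is a list that holds one entry, the list of rows, each a list of 7 numbers: the closure in counts, from 0 (fully open) to 255 (shut), then the shift along the tool's x, y, z in m, then the turn, a rotation vector about the tool's x, y, z in degrees. In form: [[[grip, x, y, z, ax, ay, az], ...]]. A call has 1 to 10 rows; each row shifts and turns the commanded pose from where the row before left it, along the tool's axes as they then stand; what a row does not reach is not made up. A row lasts 1/12 s, in which the tool goes at most 41.7 mm and 7.16 degrees, less where a joint would pass 70% of its speed; a pose out of reach is approached as far as the arm can. A call with a gripper value outside its range is refused whole. The fingers move at their own pace and stop on an object; the grip force is fixed at half the most. Time passes only in rows, so rows that do not move let the fingers close. It gives the time, the measured TCP pose, the force, the opening and the grip force at its end, in the units of the state.
- arm.read_state(): the state, without advancing time (a new reading comes with each control period).
- cams.get_image(name): name is "side" or "top"; returns a dict with "frame" (420x560x3 uint8, blue, green, red), "K" (3x3 intrinsics, pixels), "T" (4x4, takes a point from camera to world coordinates). Camera axes: x right, y up, looking along -z (the intrinsics and any distortion apply to the point x, -y, -z); pixel columns grow to the right and rows downward; lengths in mm; the calibration is good to about 2 mm. A picture is of the moment at which its call begins. There is no depth.
- ticket.job_done(): hands the job in; it is judged then, once.
The state is a dict: "clock": time; "joints": joint angles; "joint_vel": joint speeds; "joint_efforts": joint torques, N m; "position": TCP position; "ee_rot": TCP orientation; "contact_force": force on the tool from outside, world axes, zero at the start; "wrist_torque": the same for the moment, N m; "gripper_width": finger opening in mm; "grasp_force": force on a finger pad.
Only numpy, scipy, OpenCV 4.12 (cv2) and the standard library are available. Lean on these libraries where they do the work, as an engineer would, in place of code of your own. Each camera call takes 0.05 s, during which the arm holds its last target. There are 200 camera calls.

TASK

Start up the rotary welding station with the closed fingertips: first press the fume extractor's rocker on, then press the mains rocker on the control console on, and last press the start button fully in and let it come out again. Start must not be pressed before the mains is on; do not press the mushroom-headed stop button or tip the sideways direction rocker, pick nothing up, and leave the console and the loose things on the bench where they stand.

Things in the scene. Friction and masses are not known exactly. Their poses are not given: they have to be found in the camera images.
- extractor: Fume extractor: white steel cabinet with grey lid, 284 x 224 mm in plan, immovable; lid top 200 mm above the bench. Origin: centre of its underside; x to its far side, away from the robot, y left, z up. On the lid: a black rocker near right (x -85, y -50 mm), a flat round gauge near left, a carrying handle across the middle 38 mm high, and far left a duct with a round hood, 155 mm above the lid.
- extractor_far_half (a point): Middle of the far half of the extractor's black rocker: press here. Cap 44 mm long (near to far), 28 wide, in a grey frame 2 mm high. Off now: far half up, its end 12 mm and this point 9 mm above the lid; pivot 13 mm nearer the robot. Axes as the extractor's while off (z up); they turn with the cap. Pushed down 5 mm here (about 4 N) it snaps over and stays on.
- extractor_switch (a joint): Extractor rocker: 0 = off (far half up), 0.4 rad = on (far half down). Snaps to either end from 0.2.
- console: Control console: grey desk enclosure, aluminium face, 170 x 240 mm, 2.6 kg, loose. Origin: centre of its underside; x to its far side, y left, z up. Panel slopes 12 degrees: 67 mm high at the near edge, 103 at the far edge. Near row, left to right: mains rocker (y +82), round start button (y 0), mushroom stop (y -80). Far row, 77 mm up: sideways direction rocker, display, knob 20 mm high.
- mains_far_half (a point): Middle of the far half of the mains rocker: press here. Black cap 40 mm long (near to far), 26 wide, in a grey frame 2 mm high. Off now: far half up, its end 11 mm and this point 8.5 mm off the panel; pivot 12 mm nearer along the panel. While off z is square to the panel, x up the panel, y left; they turn with the cap. Pushed in 5 mm here (about 4 N) it snaps over and stays on.
- mains_switch (a joint): Mains rocker: 0 = off (far half up), 0.4 rad = on (far half down). Snaps to either end from 0.2.
- start_face (a point): Centre of the flat face of the start button: straight black cylinder 24 mm across in a steel collar 32 mm across, middle of the console's near row; face 15 mm off the panel, 11 mm proud of the collar. z points out, square to the panel. Sprung: goes in 6 mm to a hard stop (2 N to start, 4 N fully in) and comes out by itself.
- start_button (a joint): Start button travel: 0 = out, 0.006 m = fully in.
- stop_face (a point): Centre of the top of the stop button: black mushroom head 40 mm across, 28 mm off the panel, right end of the near row. Not to be pressed. z points out of the panel.
- stop_button (a joint): Stop button travel: 0 = out, 0.006 m = fully in.
- direction_mid (a point): Middle of the direction rocker, 34 mm long from left to right and 20 mm wide, left end of the console's far row, up to 10 mm off the panel. It stays as it is, left half down.
- direction_switch (a joint): Direction rocker: 0 = left half down (as set), 0.4 rad = right half down.
- flux_tin: Paper-wrapped flux tin with a press lid, 68 mm across, 84 mm high, standing upright between extractor and console. Origin: centre of its underside.
- tube_frame: Weldment of 25 mm square steel tube, H-shaped, 145 x 60 x 25 mm, lying on the bench. Origin: centre of its underside.
- bar_offcut: Flat steel bar, 100 x 30 x 12 mm, lying on the bench. Origin: centre of its underside.
Not all that is in view belongs to the job. What is shaped like the flux_tin but turquoise is not meant.

How it is judged:
By the outcome, as a careful person would: the job done as asked, in the order asked, and still so for the second after the job is handed in, with the robot touching nothing.
It also fails if it takes over 51 s, if anything falls off the work surface, if the arm or the gripper's body presses on something with over 40 N, if the wrist force passes 120 N, or if a joint passes its speed limit or range.

## Working session

There is one attempt and no reset: what is moved stays moved. The work goes in short steps, Python scripts to look and compute and a tool call to move; the robot and the scene stay as the last step left them, time stands still between calls to the robot, and variables do not carry over. Pictures are saved under pics/ and viewed, at most 10 in all, crops included, and the job is handed in when it is done.

Besides the shell and the picture viewer there is one more tool, called after "Emit:" by a JSON object that holds its "fn" and its "kwargs". servo_tool: Moves the arm, as the interface text tells. Its arguments: {"type":"object","properties":{"commands":{"type":"array","items":{"type":"array","items":{"type":"array","items":{"type":"number"}}}}},"required":["commands"]}

```bash
mkdir -p pics
python3 - <<'E'
from bench import arm,cams
import cv2,numpy as np
for n in("top","side"):
    d=cams.get_image(n); cv2.imwrite(f"pics/{n}0.png",d["frame"]); print(n,d["K"].tolist(),np.round(d["T"],3).tolist(),[k for k in d])
s=arm.read_state(); print(s["clock"],s["position"],s["ee_rot"],s["contact_force"],arm.grip_point_offset)
E
```

```text
top [[486.63812761462674, 0.0, 280.0764474012437], [0.0, 486.63812761462674, 211.04037157772916], [0.0, 0.0, 1.0]] [[-0.001, 0.987, -0.16, 401.168], [-1.0, 0.0, 0.008, 17.001], [0.008, 0.16, 0.987, 1138.637], [0.0, 0.0, 0.0, 1.0]] ['frame', 'K', 'T']
side [[415.2300074069872, 0.0, 275.62226188594997], [0.0, 415.2300074069872, 205.9369107113914], [0.0, 0.0, 1.0]] [[0.533, 0.587, -0.61, -72.582], [-0.846, 0.372, -0.382, -401.726], [0.003, 0.719, 0.695, 868.461], [0.0, 0.0, 0.0, 1.0]] ['frame', 'K', 'T']
0.1 [174.2407074  599.66816831 230.33069385] [ 9.90010033e-01 -1.40993410e-01 -8.22075338e-05  9.93193808e-04] [-0.57239034 -0.18851687  0.30849367] 18.700000000000003
```

View pics/top0.png

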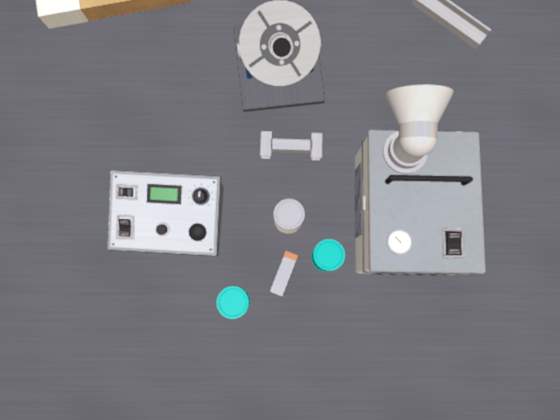

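View pics/side0.png

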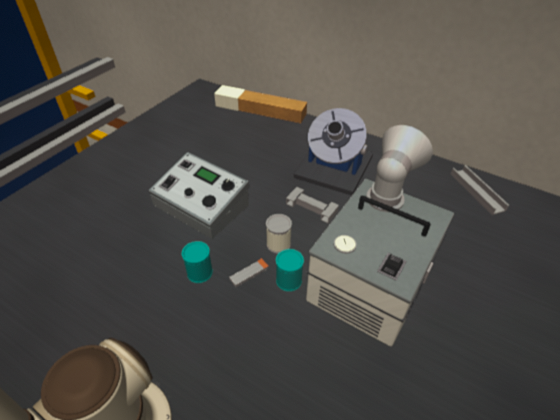

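The top view shows the console at about (165,213), with mains at (125,228) and start at (162,229). The extractor is at about (425,203), with its rocker at (454,243). I'll zoom in to get finer pixel positions.

Run:
```python
import cv2,numpy as np
t=cv2.imread("pics/top0.png");s=cv2.imread("pics/side0.png")
def c(im,x,y):
    o=cv2.resize(im[y:y+100,x:x+133],None,fx=3,fy=3,interpolation=cv2.INTER_CUBIC)
    for i in range(0,133,10):
        cv2.putText(o,str(x+i),(i*3,8),0,.3,(0,255,255),1); cv2.line(o,(i*3,10),(i*3,14),(0,255,255))
    for i in range(10,100,10):
        cv2.putText(o,str(y+i),(0,i*3+3),0,.3,(0,255,255),1)
    return o
cv2.imwrite("pics/z.png",np.vstack([np.hstack([c(t,100,164),c(t,365,185)]),np.hstack([c(s,140,145),c(s,330,200)])]))
```

```text
(no output)
```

View pics/z.png

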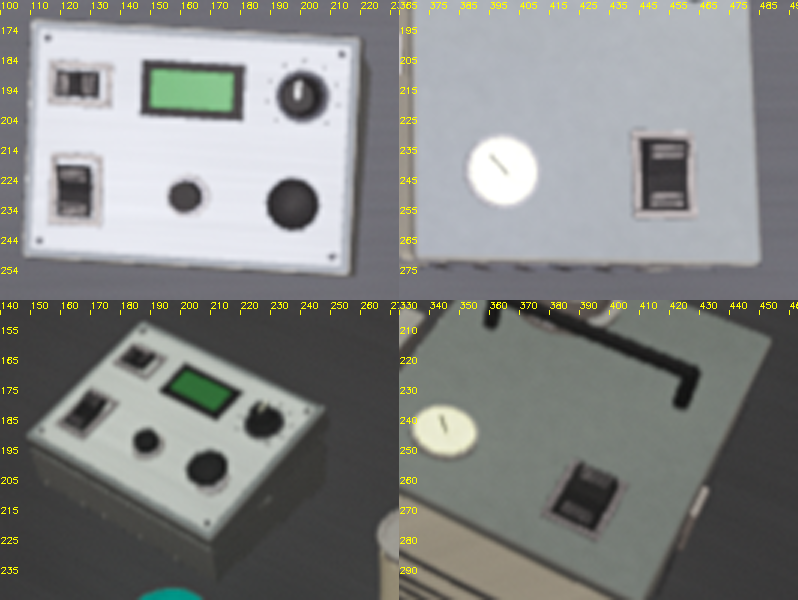

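```bash
cat > h.py <<'E'
from bench import cams
import cv2,numpy as np
P={}
for n in("top","side"):
    d=cams.get_image(n); M=np.diag([1,-1,-1,1])@np.linalg.inv(d["T"]); P[n]=d["K"]@M[:3]
def tri(a,b):
    X=cv2.triangulatePoints(P["top"],P["side"],np.float64(a),np.float64(b))[:,0]; X=X[:3]/X[3]; return X,[np.round(proj(n,X)-p,1).tolist() for n,p in(("top",a),("side",b))]
def proj(n,X): q=P[n]@np.append(X,1); return q[:2]/q[2]
E
python3 - <<'E'
from h import *
from scipy.optimize import least_squares
for k,a,b in [("ext frame",(452.8,242.8),(392.8,266.7)),("ext gauge",(399.3,242),(345,243.7)),("mains frame",(125.3,226.7),(169,182.3)),("start",(161.7,229.3),(189,192)),("stop",(197.7,232),(209,201)),("cFL",(111,170.7),(187.7,152)),("cFR",(220,176.3),(248.3,181)),("cNR",(216.7,255),(211.7,226.7)),("cNL",(108,249.3),(149.3,191)),("tin",(289,213),(279,223))]:
    X,e=tri(a,b); print(k,X.round(1),e)
def fit(obs,p0):
    def W(p,l): c,s=np.cos(p[2]),np.sin(p[2]); return np.array([p[0]+c*l[0]-s*l[1],p[1]+s*l[0]+c*l[1],l[2]])
    f=lambda p:np.concatenate([proj(n,W(p,l))-u for n,l,u in obs])
    r=least_squares(f,p0,loss="soft_l1"); print(r.x.round(3),r.fun.round(1)); return lambda l:W(r.x,l)
C=[]
for l,a,b in [((85,120,103),(111,170.7),(187.7,152)),((85,-120,103),(220,176.3),(248.3,181)),((-85,-120,67),(216.7,255),(211.7,226.7)),((-85,120,67),(108,249.3),(149.3,191))]: C+=[("top",l,a),("side",l,b)]
w=fit(C,[400,250,0.])
E_=[("top",(-142,-112,200),(485.3,273)),("top",(-142,112,200),(371.3,272.3)),("top",(142,-112,200),(479,132)),("top",(-85,-50,202),(452.8,242.8)),("side",(-85,-50,202),(392.8,266.7))]
e=fit(E_,[400,-250,0.]); print("ext frame",e((-85,-50,202)),"far half",e((-72,-50,209)))
# near row local x via start in top view
c,s=np.cos(.2094),np.sin(.2094)
def pan(u,y,h): return w((c*u-s*h,y,85+s*u+c*h))  # u along panel from centre
g=least_squares(lambda v:np.concatenate([proj("top",pan(v[0],0,15))-(161.7,229.3),proj("side",pan(v[0],0,15))-(189,192),proj("top",pan(v[0],82,2))-(125.3,226.7),proj("side",pan(v[0],82,2))-(169,182.3)]),[-40])
u=g.x[0];print("u",u,g.fun.round(1)); print("start",pan(u,0,15),"mains far",pan(u+12,82,8.5),"frame",pan(u,82,2),"stop",pan(u,-80,28),"normal",pan(0,0,1)-pan(0,0,0),"dir",pan(u+77,82,10),"xdir",pan(1,0,0)-pan(0,0,0))
E
```

```text
ext frame [ 492.  -326.7  198.4] [[0.3, -0.2], [-0.5, 0.1]]
ext gauge [ 492.7 -220.8  203.2] [[-0.0, 0.0], [0.0, -0.0]]
mains frame [538.8 347.6  78. ] [[0.0, -0.0], [-0.0, 0.0]]
start [532.6 266.   84.1] [[0.2, -0.2], [-0.2, 0.0]]
stop [525.  185.9  95.8] [[0.0, -0.0], [-0.1, 0.0]]
cFL [659.9 378.2  98.7] [[0.2, -0.1], [-0.2, 0.0]]
cFR [646.6 140.  100.3] [[-0.1, 0.1], [0.2, -0.0]]
cNR [479.3 147.8  56.9] [[0.5, -0.5], [-0.8, 0.1]]
cNL [491.8 387.7  60.2] [[0.5, -0.5], [-0.7, 0.0]]
tin [568.6 -11.1  81.6] [[-0.1, 0.0], [0.1, -0.0]]
[ 5.67863e+02  2.61638e+02 -5.10000e-02] [-0.  -0.1 -0.4 -0.8  0.9 -0.2  0.9 -0.4  0.7  0.3 -1.3 -1.7  0.3  0.5
 -1.4 -1. ]
[ 575.933 -277.41     6.271] [ 1.5  0.4 -0.9 -0.3 -0.2 -0.6  0.8  0.5 -0.6 -0.5]
ext frame [ 490.30837097 -326.33334647  202.        ] far half [ 503.30733604 -326.49738022  209.        ]
u -34.84072809380533 [ 0.4  0.2 -0.4 -1.5  0.8  0.4  0.2  0.1]
start [530.71362432 263.53822413  92.42988902] mains far [547.97520674 344.76236377  88.56635275] frame [537.60207787 345.29305213  79.71386343] stop [523.92735696 183.78078392 105.14591461] normal [-0.20760154  0.01062088  0.97815581] dir [611.16089006 341.52978977 103.54533432] xdir [ 0.97687824 -0.049977    0.20787304]
```

Emit:
{"fn": "servo_tool", "kwargs": {"commands": [[[255, 0, 0, -0.02, 0, 0, -5.2], [255, 0, 0, -0.02, 0, 0, -5.2], [255, 0, 0, -0.02, 0, 0, -5.1], [255, 0.028, 0.03, 0, 0, 0, 0], [255, 0.028, 0.03, 0, 0, 0, 0], [255, 0.028, 0.03, 0, 0, 0, 0], [255, 0.028, 0.03, 0, 0, 0, 0], [255, 0.028, 0.03, 0, 0, 0, 0], [255, 0.028, 0.03, 0, 0, 0, 0], [255, 0.028, 0.03, 0, 0, 0, 0]]]}}

```text
clock: 1.03
position: [368.6, 386.0, 291.4]
ee_rot: [1.0, -0.006, 0.0, -0.0]
contact_force: [0.4, 1.0, -0.1]
gripper_width: -0.2
grasp_force: 0.0
```

Emit:
{"fn": "servo_tool", "kwargs": {"commands": [[[255, 0.013, 0.04, 0, 0, 0, 0], [255, 0.013, 0.04, 0, 0, 0, 0], [255, 0.013, 0.04, 0, 0, 0, 0], [255, 0.013, 0.04, 0, 0, 0, 0], [255, 0.013, 0.04, 0, 0, 0, 0], [255, 0.013, 0.04, 0, 0, 0, 0], [255, 0.013, 0.04, 0, 0, 0, 0], [255, 0.013, 0.04, 0, 0, 0, 0], [255, 0.013, 0.04, 0, 0, 0, 0], [255, 0.013, 0.04, 0, 0, 0, 0]]]}}

```text
clock: 1.87
position: [491.7, -12.1, 291.5]
ee_rot: [1.0, -0.006, 0.0, -0.0]
contact_force: [2.0, 0.3, 0.9]
gripper_width: 0.0
grasp_force: 0.0
```

Emit:
{"fn": "servo_tool", "kwargs": {"commands": [[[255, 0.001, 0.04, 0, 0, 0, 0], [255, 0, 0.04, 0, 0, 0, 0], [255, 0, 0.04, 0, 0, 0, 0], [255, 0, 0.04, 0, 0, 0, 0], [255, 0, 0.04, 0, 0, 0, 0], [255, 0, 0.04, 0, 0, 0, 0], [255, 0, 0.04, 0, 0, 0, 0], [255, 0, 0.025, -0.005, 0, 0, 0], [255, 0, 0, 0, 0, 0, 0]]]}}

```text
clock: 2.62
position: [488.5, -319.3, 295.9]
ee_rot: [1.0, -0.009, -0.0, 0.001]
contact_force: [-0.2, -0.0, 1.6]
gripper_width: 0.2
grasp_force: 0.0
```

Emit:
{"fn": "servo_tool", "kwargs": {"commands": [[[255, 0.015, 0.007, 0.02, 0, 0, 0], [255, 0, 0, 0.03, 0, 0, 0], [255, 0, 0, 0.015, 0, 0, 0], [255, 0, 0, 0, 0, 0, 0]]]}}

```text
clock: 2.95
position: [501.7, -320.7, 226.6]
ee_rot: [1.0, -0.006, -0.004, -0.002]
contact_force: [-0.1, 0.7, -0.4]
gripper_width: -0.2
grasp_force: 0.0
```

Run:
```python
from h import *
from bench import arm
s=arm.read_state(); print(s["position"],s["contact_force"])
t=cams.get_image("top")["frame"];f=cams.get_image("side")["frame"]
for n,im in(("top",t),("side",f)): print(n,proj(n,np.array(s["position"])),proj(n,np.array([503.3,-326.5,209])))
c=lambda im,x,y:cv2.resize(im[y:y+130,x:x+100],None,fx=4,fy=4,interpolation=cv2.INTER_CUBIC)
cv2.imwrite("pics/e1.png",np.hstack([c(t,405,180),c(f,340,185)]))
```

```text
[ 503.957217   -322.03736196  231.46079218] [ 0.39363886 -0.58978816  0.79645779]
top [456.585199   234.56533899] [454.64718175 236.22061296]
side [395.56984143 251.47211326] [395.30376149 259.75966837]
```

View pics/e1.png

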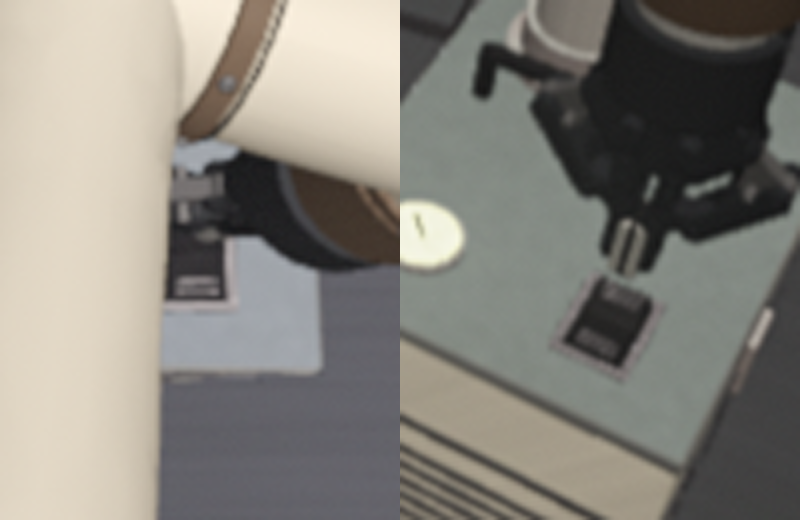

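The side view shows the fingertip at about (397,253), just above the far half of the extractor rocker at about (395,260), so it is lined up. Pressing now.

Emit:
{"fn": "servo_tool", "kwargs": {"commands": [[[255, -0.001, 0.004, 0.008, 0, 0, 0], [255, 0, 0, 0.008, 0, 0, 0], [255, 0, 0, 0.003, 0, 0, 0], [255, 0, 0, 0.003, 0, 0, 0], [255, 0, 0, 0.002, 0, 0, 0], [255, 0, 0, 0, 0, 0, 0], [255, 0, 0, 0, 0, 0, 0]]]}}

```text
clock: 3.73
position: [502.5, -326.1, 207.0]
ee_rot: [1.0, -0.006, -0.001, -0.0]
contact_force: [-0.2, -0.4, 0.1]
gripper_width: -0.2
grasp_force: 0.0
```

Emit:
{"fn": "servo_tool", "kwargs": {"commands": [[[255, 0, 0, 0.001, 0, 0, 0], [255, 0, 0, 0, 0, 0, 0]]]}}

```text
clock: 3.9
position: [502.6, -326.2, 206.1]
ee_rot: [1.0, -0.006, -0.0, -0.0]
contact_force: [0.4, -0.1, 0.2]
gripper_width: -0.3
grasp_force: 0.0
```

Emit:
{"fn": "servo_tool", "kwargs": {"commands": [[[255, 0, 0, 0.001, 0, 0, 0], [255, 0, 0, 0.001, 0, 0, 0], [255, 0, 0, 0, 0, 0, 0]]]}}

```text
clock: 4.15
position: [502.9, -326.2, 204.7]
ee_rot: [1.0, -0.006, 0.0, 0.0]
contact_force: [-0.1, 0.1, 2.0]
gripper_width: -0.1
grasp_force: 0.9
```

Run:
```python
from h import *
from bench import arm
s=arm.read_state(); print(s["position"],s["contact_force"])
f=cams.get_image("side")["frame"]
cv2.imwrite("pics/e2.png",cv2.resize(f[220:290,350:440],None,fx=7,fy=7,interpolation=cv2.INTER_CUBIC))
```

```text
[ 502.8448394  -326.27334673  204.71233774] [-1.37010527  0.23620796  2.78666755]
```

View pics/e2.png

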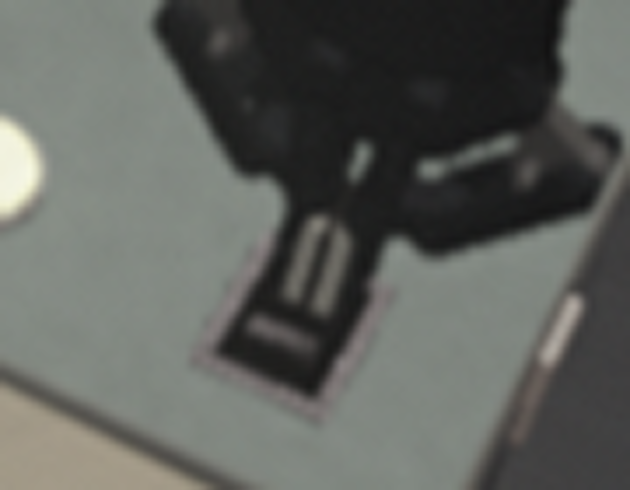

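The fingertip is on the far half, with its contact near crop pixel (310,305). I can't tell yet whether the rocker has snapped, so I'll press further while watching the force.

Emit:
{"fn": "servo_tool", "kwargs": {"commands": [[[255, 0, 0, 0.001, 0, 0, 0], [255, 0, 0, 0, 0, 0, 0]]]}}

```text
clock: 4.47
position: [502.9, -326.3, 204.6]
ee_rot: [1.0, -0.006, 0.0, 0.0]
contact_force: [-2.1, 1.1, 5.2]
gripper_width: -0.1
grasp_force: 3.1
```

Emit:
{"fn": "servo_tool", "kwargs": {"commands": [[[255, 0, 0, 0.001, 0, 0, 0], [255, 0, 0, 0, 0, 0, 0]]]}}

```text
clock: 4.63
position: [502.9, -326.3, 204.5]
ee_rot: [1.0, -0.006, 0.0, 0.001]
contact_force: [-2.5, 3.1, 10.4]
gripper_width: -0.0
grasp_force: 4.7
```

Emit:
{"fn": "servo_tool", "kwargs": {"commands": [[[255, 0, 0, 0.001, 0, 0, 0], [255, 0, 0, 0, 0, 0, 0]]]}}

```text
clock: 4.8
position: [502.9, -326.4, 204.4]
ee_rot: [1.0, -0.006, 0.001, 0.001]
contact_force: [-2.9, 4.6, 13.2]
gripper_width: -0.3
grasp_force: 6.2
```

The force climbs steeply with no further travel at z 204.5, which is the cap height when on. So the rocker has snapped over. Lifting off and crossing to the console.

Emit:
{"fn": "servo_tool", "kwargs": {"commands": [[[255, 0, 0, -0.02, 0, 0, 0], [255, 0, 0, -0.035, 0, 0, 0], [255, 0, 0, -0.035, 0, 0, 0], [255, 0, -0.03, 0, 0, 0, 0], [255, 0, -0.04, 0, 0, 0, 0], [255, 0, -0.04, 0, 0, 0, 0], [255, 0, -0.04, 0, 0, 0, 0], [255, 0, -0.04, 0, 0, 0, 0], [255, 0, -0.04, 0, 0, 0, 0], [255, 0, -0.04, 0, 0, 0, 0]]]}}

```text
clock: 5.63
position: [505.7, -54.4, 291.1]
ee_rot: [1.0, -0.006, 0.0, -0.0]
contact_force: [0.1, 1.3, 0.1]
gripper_width: 0.2
grasp_force: 0.0
```

Run:
```python
from h import *
t=cams.get_image("top")["frame"];f=cams.get_image("side")["frame"]; o=cv2.imread("pics/side0.png"); p=cv2.imread("pics/top0.png")
c=lambda im,x,y:cv2.resize(im[y:y+50,x:x+65],None,fx=6,fy=6,interpolation=cv2.INTER_CUBIC)
cv2.imwrite("pics/e3.png",np.vstack([np.hstack([c(o,360,240),c(f,360,240)]),np.hstack([c(p,425,220),c(t,425,220)])]))
```

```text
(no output)
```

View pics/e3.png

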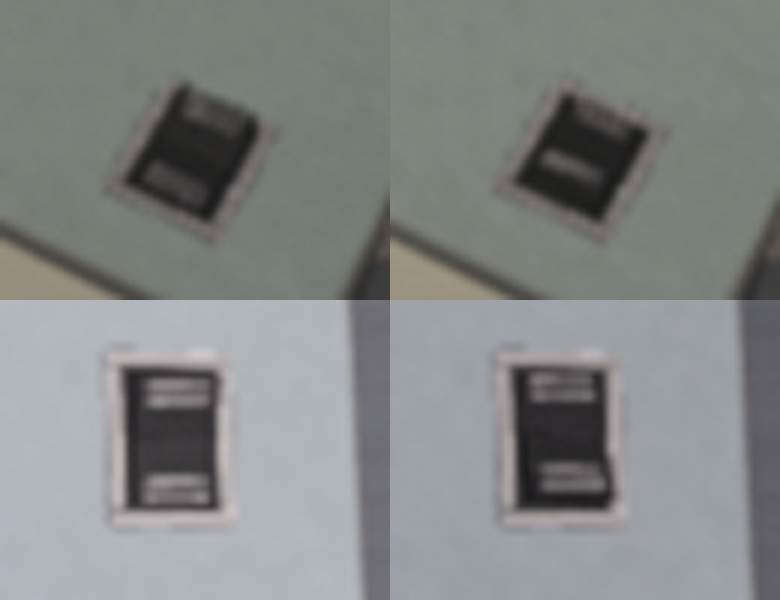

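Before (left) and after (right), the rocker's near half is now raised and its far half is down, so the extractor is on. Next is mains.

Emit:
{"fn": "servo_tool", "kwargs": {"commands": [[[255, 0, -0.04, 0, 0, 0, 0], [255, 0, -0.04, 0, 0, 0, 0], [255, 0, -0.04, 0, 0, 0, 0], [255, 0, -0.04, 0, 0, 0, 0], [255, 0, -0.04, 0, 0, 0, 0], [255, 0, -0.04, 0, 0, 0, 0], [255, 0, -0.04, 0, 0, 0, 0], [255, 0.01, -0.04, 0.02, 0, 0, 0], [255, 0.01, -0.04, 0.02, 0, 0, 0], [255, 0.01, -0.04, 0.02, 0, 0, 0]]]}}

```text
clock: 6.67
position: [539.3, 332.9, 236.0]
ee_rot: [1.0, -0.007, 0.0, -0.0]
contact_force: [0.1, -0.5, -0.1]
gripper_width: -0.0
grasp_force: 0.0
```

Emit:
{"fn": "servo_tool", "kwargs": {"commands": [[[255, 0, 0, 0.02, 0, 6, 1.1], [255, 0, 0, 0.02, 0, 6, 1.1], [255, 0, 0, 0, 0, 0, 0], [255, 0, 0, 0, 0, 0, 0], [255, 0, 0, 0, 0, 0, 0]]]}}

```text
clock: 7.08
position: [541.4, 331.8, 197.2]
ee_rot: [0.994, -0.026, 0.105, 0.001]
contact_force: [0.5, -0.1, 0.2]
gripper_width: -0.3
grasp_force: 0.0
```

Run:
```python
from bench import arm
from scipy.spatial.transform import Rotation as R
import numpy as np
s=arm.read_state(); M=R.from_quat(s["ee_rot"]); p=np.array(s["position"]); print(p,M.as_matrix().round(3).tolist())
print(M.inv().apply(np.array([548.3,345.5,88.6])-p))
```

```text
[541.438173   331.79943437 197.23129769] [[0.977, -0.051, 0.208], [-0.051, -0.999, -0.007], [0.208, -0.004, -0.978]]
[-16.64504493 -13.59281399 107.58125716]
```

Emit:
{"fn": "servo_tool", "kwargs": {"commands": [[[255, -0.0166, -0.0136, 0.03, 0, 0, 0], [255, 0, 0, 0.035, 0, 0, 0], [255, 0, 0, 0.022, 0, 0, 0], [255, 0, 0, 0, 0, 0, 0], [255, 0, 0, 0, 0, 0, 0]]]}}

```text
clock: 7.5
position: [544.9, 346.7, 109.6]
ee_rot: [0.994, -0.026, 0.105, -0.0]
contact_force: [-0.3, 0.6, 1.1]
gripper_width: 0.0
grasp_force: 0.0
```

Run:
```python
from h import *
from bench import arm
s=arm.read_state(); p=np.array(s["position"]); print(p,s["contact_force"])
t=cams.get_image("top")["frame"];f=cams.get_image("side")["frame"]
for n in("top","side"): print(n,proj(n,p),proj(n,np.array([548.3,345.5,88.6])))
c=lambda im,x,y:cv2.resize(im[y:y+100,x:x+100],None,fx=4,fy=4,interpolation=cv2.INTER_CUBIC)
cv2.imwrite("pics/m1.png",np.hstack([c(t,90,170),c(f,130,130)]))
```

```text
[545.00034288 347.70439991 111.51180094] [-0.74074028 -0.70131219  0.28956407]
top [120.57328249 221.76658542] [124.99645736 221.72524778]
side [168.3832769  172.20770852] [171.12900461 177.9784541 ]
```

View pics/m1.png

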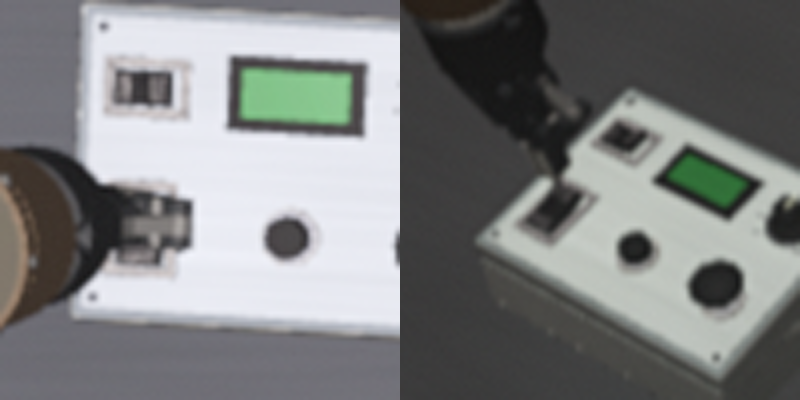

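The fingertip is above the far half of the mains rocker, around top pixel (122,222). The direction rocker and the start button are clear of it. Pressing.

Emit:
{"fn": "servo_tool", "kwargs": {"commands": [[[255, 0, 0.0015, 0.008, 0, 0, 0], [255, 0, 0, 0.008, 0, 0, 0], [255, 0, 0, 0.003, 0, 0, 0], [255, 0, 0, 0.002, 0, 0, 0], [255, 0, 0, 0.002, 0, 0, 0], [255, 0, 0, 0, 0, 0, 0]]]}}

```text
clock: 8.2
position: [547.2, 344.3, 85.0]
ee_rot: [0.994, -0.025, 0.104, 0.001]
contact_force: [0.1, -1.3, 0.5]
gripper_width: 0.0
grasp_force: 0.0
```

Emit:
{"fn": "servo_tool", "kwargs": {"commands": [[[255, 0, 0, 0.001, 0, 0, 0], [255, 0, 0, 0.001, 0, 0, 0], [255, 0, 0, 0, 0, 0, 0]]]}}

```text
clock: 8.45
position: [547.5, 344.5, 84.7]
ee_rot: [0.994, -0.025, 0.104, 0.001]
contact_force: [-2.7, -1.6, 5.6]
gripper_width: -0.0
grasp_force: 2.9
```

Emit:
{"fn": "servo_tool", "kwargs": {"commands": [[[255, 0, 0, 0.001, 0, 0, 0], [255, 0, 0, 0, 0, 0, 0]]]}}

```text
clock: 8.62
position: [547.6, 344.5, 84.6]
ee_rot: [0.994, -0.025, 0.105, 0.001]
contact_force: [-7.2, -1.6, 10.3]
gripper_width: 0.0
grasp_force: 5.2
```

Emit:
{"fn": "servo_tool", "kwargs": {"commands": [[[255, 0, 0, -0.02, 0, 0, 0], [255, 0, 0, -0.02, 0, 0, 0], [255, -0.004, 0.027, 0, 0, 0, 0], [255, -0.004, 0.027, 0, 0, 0, 0], [255, -0.003, 0.027, 0, 0, 0, 0], [255, 0, 0, 0, 0, 0, 0], [255, 0, 0, 0, 0, 0, 0]]]}}

```text
clock: 9.2
position: [524.7, 263.4, 119.7]
ee_rot: [0.994, -0.026, 0.104, 0.001]
contact_force: [-0.5, -0.5, 0.4]
gripper_width: -0.1
grasp_force: 0.0
```

Run:
```python
from h import *
from bench import arm
s=arm.read_state(); p=np.array(s["position"]); print(p,s["contact_force"],s["ee_rot"])
t=cams.get_image("top")["frame"];f=cams.get_image("side")["frame"]
for n in("top","side"): print(n,proj(n,p),proj(n,np.array([531,264.5,92])))
c=lambda im,x,y:cv2.resize(im[y:y+100,x:x+100],None,fx=4,fy=4,interpolation=cv2.INTER_CUBIC)
cv2.imwrite("pics/s1.png",np.hstack([c(t,100,170),c(f,135,140)]))
```

```text
[525.48907571 265.21316069 119.81535029] [ 0.35896275  1.30229344 -0.9068332 ] [ 9.94155832e-01 -2.51263832e-02  1.04989473e-01  2.37990573e-04]
top [158.17033571 230.41017442] [161.68046824 229.43703651]
side [185.40898863 183.93107166] [188.38681391 190.44692938]
```

View pics/s1.png

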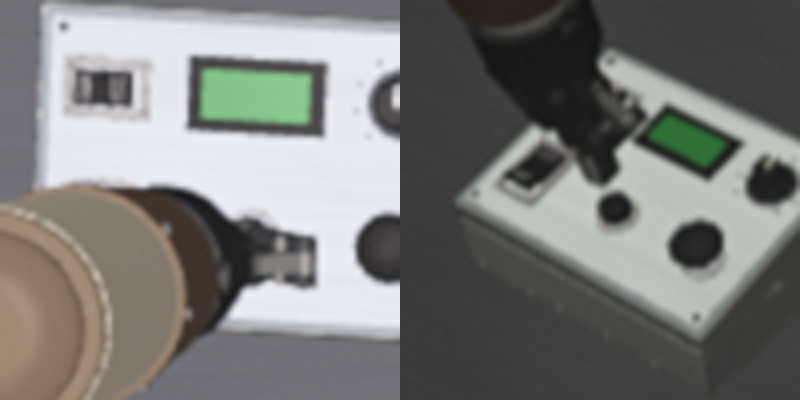

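Run:
```python
from h import *
from scipy.spatial.transform import Rotation as R
from bench import arm
f=cams.get_image("side")["frame"];o=cv2.imread("pics/side0.png")
c=lambda im:cv2.resize(im[165:205,148:198],None,fx=8,fy=8,interpolation=cv2.INTER_CUBIC)
cv2.imwrite("pics/s2.png",np.hstack([c(o),c(f)]))
s=arm.read_state(); print(R.from_quat(s["ee_rot"]).inv().apply(np.array([531,264.5,92])-s["position"]))
```

```text
[ 0.10769727  0.61829356 27.9055289 ]
```

View pics/s2.png

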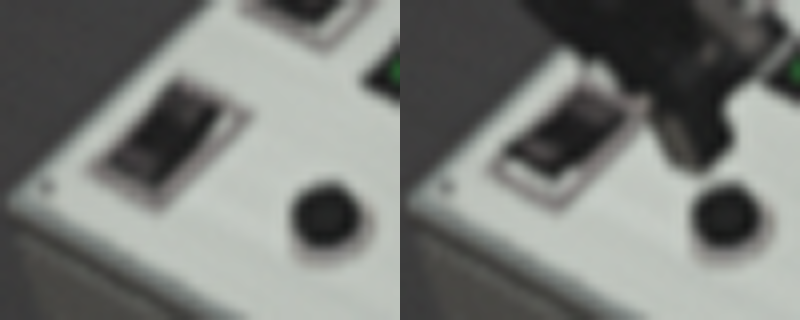

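Mains has flipped: its near end is now raised, at crop (530,150), and the console hasn't moved. Now the start button.

Emit:
{"fn": "servo_tool", "kwargs": {"commands": [[[255, 0, 0.0005, 0.012, 0, 0, 0], [255, 0, 0, 0.01, 0, 0, 0], [255, 0, 0, 0.004, 0, 0, 0], [255, 0, 0, 0.003, 0, 0, 0], [255, 0, 0, 0.002, 0, 0, 0], [255, 0, 0, 0, 0, 0, 0]]]}}

```text
clock: 10.05
position: [531.1, 263.6, 88.8]
ee_rot: [0.994, -0.025, 0.104, 0.001]
contact_force: [-2.0, -0.5, 2.9]
gripper_width: 0.2
grasp_force: 1.6
```

Emit:
{"fn": "servo_tool", "kwargs": {"commands": [[[255, 0, 0, 0.001, 0, 0, 0], [255, 0, 0, 0.001, 0, 0, 0], [255, 0, 0, 0.001, 0, 0, 0], [255, 0, 0, 0, 0, 0, 0]]]}}

```text
clock: 10.38
position: [531.9, 263.7, 86.9]
ee_rot: [0.994, -0.025, 0.105, 0.001]
contact_force: [-5.3, -1.7, 6.0]
gripper_width: -0.0
grasp_force: 3.4
```

Emit:
{"fn": "servo_tool", "kwargs": {"commands": [[[255, 0, 0, 0.001, 0, 0, 0], [255, 0, 0, 0, 0, 0, 0]]]}}

```text
clock: 10.55
position: [532.0, 263.7, 86.8]
ee_rot: [0.994, -0.025, 0.105, 0.001]
contact_force: [-7.6, -2.0, 11.2]
gripper_width: -0.0
grasp_force: 6.5
```

The force jumped with no travel, so the button is at its hard stop. Releasing.

Emit:
{"fn": "servo_tool", "kwargs": {"commands": [[[255, 0, 0, -0.015, 0, 0, 0], [255, 0, 0, -0.03, 0, 0, 0], [255, 0, 0, -0.035, 0, 0, 0], [255, 0, 0, -0.035, 0, 0, 0], [255, 0, 0, -0.02, 0, 0, 0], [255, -0.03, 0, -0.02, 0, 0, 0], [255, -0.03, 0, 0, 0, 0, 0], [255, 0, 0, 0, 0, 0, 0], [255, 0, 0, 0, 0, 0, 0]]]}}

```text
clock: 11.3
position: [440.7, 268.2, 224.9]
ee_rot: [0.994, -0.024, 0.105, -0.0]
contact_force: [0.2, -0.1, -0.3]
gripper_width: 0.0
grasp_force: 0.0
```

Run:
```python
from h import *
f=cams.get_image("side")["frame"]; cv2.imwrite("pics/f.png",cv2.resize(f[140:260,130:290],None,fx=5,fy=5,interpolation=cv2.INTER_CUBIC))
```

```text
(no output)
```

View pics/f.png

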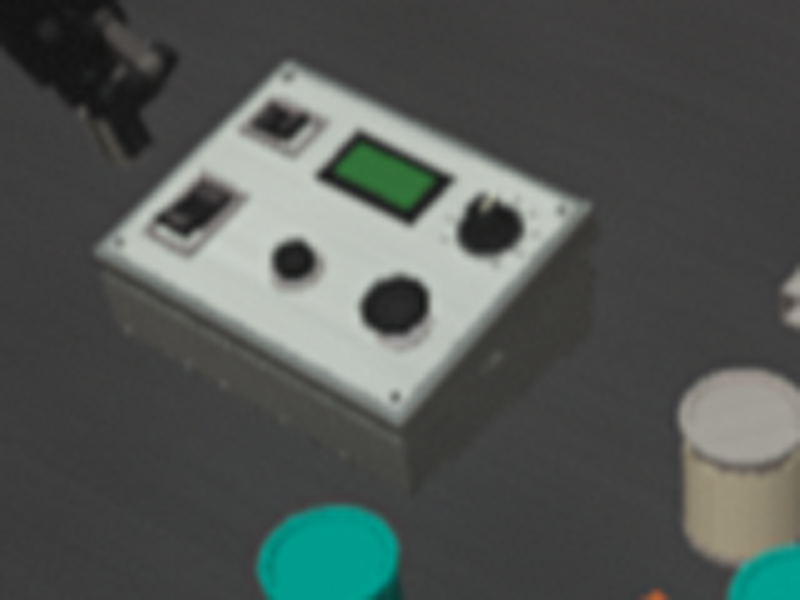

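The mains rocker is on at crop (195,210). The start button is out again at (295,260), nothing on the console has shifted, and the gripper is clear.

```bash
python3 -c "
from bench import ticket
print(ticket.job_done())"
```

```text
the job is handed in; nothing more can be done
None
```

The job is handed in at about 11.4 s of the 51 s allowed: extractor on, then mains on, then start pressed to its stop and out again; the console did not visibly move, but no verdict came back.

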